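# Open the locked sliding-lid toolbox and hold its lid up

## Robot

A 6-joint arm with a two-finger parallel gripper is mounted at the origin on a cart in front of the work surface, level with it; the furniture and walls round the work are solid. World frame = base frame: x ahead of the robot, y to its left, z up, the work surface at z = 0. Lengths are in m, angles in degrees, forces in N, time in s.
With the tool pointing down it reaches from about 0.375 to 0.9 m from the base axis. Payload 3.1 kg.
Tool frame: the origin (TCP) lies midway between the tips of the shut fingers; the grasp point (between the pads) lies 19 mm behind it (bot.hold_point_z is the distance from the TCP to the grasp point, in m); z points along the fingers, y is the line along which they close (so a half turn about z gives the same grasp; the last joint's range is limited). The gripper opens to 87 mm and grips with 3 to 60 N. Pads are 19 mm wide; open, the fingers measure 117 mm over their backs; the gripper's body (75 mm by 190 mm) begins 51 mm behind the grasp point.
Start: joints at [54.345, 30.224, 82.088, -0, 67.689, -10.227], TCP at [0.268, 0.564, 0.223] pointing down, gripper open.
Joint ranges: [-176.69, 176.69], [-43.24, 126.21], [12.49, 139.97], [-82, 262], [0, 151.66], [-163.58, 163.58]. Speed limits (degrees/s): [159.86, 159.86, 180, 180, 180, 180].

## Interface

Orientations are given as a 3x3 rotation matrix whose columns are the frame's x, y, z axes.
In Python, from rig import read_state, optics, order, bot gives the robot as it stands.
- The arm moves only by the tool drive_tool, never from a script. Its argument "steps" is a list of rows, each a list of 7 numbers: the finger opening in mm, from 0 to 87, then the shift along the tool's x, y, z normalised to -1 to 1, where 1 is 0.12 m, then the turn, a rotation vector about the tool's x, y, z normalised to -1 to 1, where 1 is 1.5 rad. In form: [[jaw, tx, ty, tz, ax, ay, az], ...]. A call has 1 to 8 rows; each row is the pose to reach, as a shift and turn from the pose commanded when the call began, along the tool's axes at that moment; what a row does not reach only later rows make up. A row lasts 1/10 s, in which the tool goes at most 50 mm and 8.59 degrees, less where a joint would pass 70% of its speed; a pose out of reach is approached as far as the arm can. A call with a number of a shift or a turn outside -1 to 1 is refused whole. A call with a gripper value outside its range is refused whole. The fingers move at their own pace and stop on an object; the grip force is fixed at half the most. Time passes only in rows, so rows that repeat a pose let the fingers close. It gives the time, the measured TCP pose, the force, the opening and the grip force at its end, in the units of the state.
- read_state(): the state, without advancing time (a new reading comes with each control period).
- optics.capture(name): name is "scene" or "top" or "wrist"; returns a dict with "color" (480x640x3 uint8, blue, green, red), "range_z" (480x640 float32, m along the optical axis (not along the pixel's ray), 0 where there is no reading), "fx", "fy", "cx", "cy" (pixels), "D" ([k1, k2, p1, p2, k3] as OpenCV has them; the pictures are not rectified), "rvec" (rotation vector, rad) and "tvec" (3), from world to camera coordinates, as OpenCV has them. Camera axes: x right, y down, z forward; pixel columns grow to the right and rows downward; lengths in m; the calibration is good to about 2 mm. A picture is of the moment at which its call begins.
- order.hand_in(): hands the job in; it is judged then, once.
The state is a dict: "time_s": time; "joint_positions": joint angles; "qvel": joint speeds; "tau": joint torques, N m; "position": TCP position; "tcp_rot": TCP orientation; "force": force on the tool from outside, world axes, zero at the start; "moment": the same for the moment, N m; "opening": opening from 0.0 (shut) to 1.0 (fully open); "grasp_force": force on a finger pad.
Only numpy, scipy, OpenCV 4.12 (cv2) and the standard library are available. Lean on these libraries where they do the work, as an engineer would, in place of code of your own. Each camera call takes 0.05 s, during which the arm holds its last target. There are 200 camera calls.

## Task

Unlock and open the wooden sliding-lid toolbox: draw the locking peg out of its bore and park it in the notch in the outer edge of the same end board, hanging upright by its collar. The lid is longer than the opening, so slide it under the deep end board until its other end comes free, tilt that end up and draw the lid out diagonally; finish still holding the whole lid in the gripper over the box, at least 8 cm above the box's top and clear of it, so that I can check the tools inside. Leave the jar, tape measure, spring clamp and offcut beside the box where they are.

Things in the scene. Friction and masses are not known exactly. Their poses are not given: they have to be found in the camera images.
- toolbox: Wooden carpenter's box fixed to the bench, 150 mm wide (x), 390 long (y), 112 high (z); origin: centre of its underside. Fixed end boards 12 mm thick (z 100 to 112) cover its top at both ends: the deep one y = 90 to 195, the shallow one y = -126 to -195. Inside, y runs from -152 to 152 mm, and it is 126 mm wide. Flat tools on its floor between y = -150 and 65 stay below z = 30 mm.
- opening (a point): Centre of the opening between the end boards (216 mm long, 126 mm wide), on the box's top plane, at box y = -18 mm.
- runner_end (a point): The lid lies on two 8 mm wide runners along the side walls, tops at box z = 84 mm. They run from y = -152 to y = 60 mm and end there; this point lies midway between those ends, at z = 84. Beyond it the lid's deep end can dip when the other end is lifted.
- lid: Loose wooden lid, 118 mm wide (x), 262 long (y), 9 thick, 0.15 to 0.29 kg; origin: centre of its underside. At the start it lies parallel to the box, its origin at about box y = -19 mm: its -y end is 24 mm under the shallow board, its +y end 22 mm under the deep board, against the peg. With the peg out it can slide 39 mm to box +y; 24 mm frees its -y end.
- lid_pull (a point): Middle of the wooden pull on the lid's centre, 22 mm above its underside: a cross bar 18 mm thick along the lid's y (pinch it across this), 90 mm long along x, standing from 9 to 37 mm above the underside. After sliding 30 to 36 mm, tilt the lid's -y end up 20 to 25 degrees, then draw it along its own -y by 75 mm or more to bring the +y end out.
- lid_shallow_end (a point): Middle of the lid's -y end face (the end that comes up first).
- lid_deep_end (a point): Middle of the lid's +y end face (the end that is tucked under the deep end board last).
- peg: Loose turned wooden peg, 73 mm long, 30 g; origin at its lower tip, z along it toward the knob. Shank 12 mm in diameter from z = 0 to 40 mm with a tapered tip, collar 28 mm in diameter from 40 to 44 mm, round knob 20 mm in diameter from 44 to 73 mm to grip. At the start it stands in the bore, collar on the end board, its shank behind the lid's +y end so that the lid cannot slide.
- peg_collar (a point): Centre of the underside of the peg's collar, 40 mm above its tip.
- bore (a point): Centre of the 14.5 mm bore through the deep end board, on the board's top face (box x = 0, y = +120 mm).
- notch (a point): Parking place in the notch, on the board's top face (box x = 0, y = +178 mm). The notch is a slot 16 mm wide, open toward the box's outer +y end, from box y = 164.5 to 195 mm, through the 12 mm board; the collar rests on the board either side of it.
- screw_jar: Bystander: clear jar with a dark lid, 67 mm in diameter, 85 mm high, just beyond the deep end of the box; origin at the centre of its underside.
- tape_measure: Bystander: yellow tape measure, 37x88x64 mm, to the right of the box; origin at the centre of its underside.
- spring_clamp: Bystander: spring clamp with orange handles, 81x144x19 mm, lying to the right of the box; origin at the centre of its underside.
- offcut: Bystander: flat wooden offcut, 55x110x22 mm, farther to the right of the box; origin at the centre of its underside.

How it is judged (in metres and radians):
On the way, in this order (a step that is already met when the one before it is completed fails the run):
1. the peg is out of its bore and hangs upright in the notch (horizontal distance between peg_collar and notch below 0.014 m and z of peg_collar in the frame of notch between -0.004 and 0.005 m and angle between peg's own z axis and vertical below 0.2 rad), for 0.2 s.
2. one end of the lid is up through the opening, above the shallow end board, while the other is still under the deep end board (z of lid_shallow_end in the frame of toolbox above 0.114 m and z of lid_deep_end in the frame of toolbox below 0.1 m and y of lid_deep_end in the frame of toolbox above 0.09 m).
At the end, for the whole second after the job is handed in: The gripper holds the lid still, off the box, both ends at least 80 mm above the box top (z > 0.192 m) and its middle within 170 mm of the box middle seen from above; the peg hangs upright (0.2 rad) in the notch, collar on the board (5 mm), within 14 mm of the parking point (all of step 1 and height (world z) of each of lid_shallow_end, lid_deep_end above 0.192 m and horizontal distance between lid and toolbox below 0.17 m and contact force between the fingers and lid above 2 N and contact force between lid and toolbox below 0.1 N and linear speed of lid below 0.03 m/s); the arm keeps its last pose, push and grip.
It fails at once if the screw jar is moved more than 30 mm (distance of screw_jar from where it was at the start of the episode above 0.03 m).
It fails at once if the tape measure is moved more than 30 mm (distance of tape_measure from where it was at the start of the episode above 0.03 m).
It fails at once if the spring clamp is moved more than 30 mm (distance of spring_clamp from where it was at the start of the episode above 0.03 m).
It fails at once if the offcut is moved more than 30 mm (distance of offcut from where it was at the start of the episode above 0.03 m).
It also fails if it takes over 46 s, if anything falls off the work surface, if the arm or the gripper's body presses on something with over 40 N, if the wrist force passes 120 N, or if a joint passes its speed limit or range.

## Working session

There is one attempt and no reset: what is moved stays moved. The work goes in short steps, Python scripts to look and compute and a tool call to move; the robot and the scene stay as the last step left them, time stands still between calls to the robot, and variables do not carry over. Pictures are saved under pics/ and viewed, at most 10 in all, crops included, and the job is handed in when it is done.

Besides the shell and the picture viewer there is one more tool, called after ">>>" as name(argument=value, ...) on one line, values as JSON. drive_tool: Moves the arm, as the interface text tells. Scaled input: -1 to 1 covers 0.12 m each way for a shift and 1.5 rad each way for a turn. Its arguments: {"type":"object","properties":{"steps":{"type":"array"}},"required":["steps"]}

```bash
ls; mkdir -p pics; cat > h.py <<'E'
import numpy as np, cv2
from rig import read_state, optics, order, bot
def cam(name):
    c=optics.capture(name); c['R']=cv2.Rodrigues(np.array(c['rvec'],float))[0]; c['t']=np.array(c['tvec'],float).ravel()
    c['K']=np.array([[c['fx'],0,c['cx']],[0,c['fy'],c['cy']],[0,0,1]]); return c
def ray(c,uv):
    p=cv2.undistortPoints(np.array(uv,float).reshape(-1,1,2),c['K'],np.array(c['D'],float)).reshape(-1,2)
    d=np.c_[p,np.ones(len(p))]@c['R']; return -c['R'].T@c['t'],d
def plane(c,uv,z):
    o,d=ray(c,uv); return o+d*((z-o[2])/d[:,2])[:,None]
def cloud(c):
    v,u=np.mgrid[0:480,0:640]; uv=np.c_[u.ravel(),v.ravel()].astype(float)
    o,d=ray(c,uv); return (o+d*c['range_z'].reshape(-1,1)).reshape(480,640,3)
E
python3 - <<'E'
from h import *
s=read_state(); print(s['position'],s['tcp_rot'],s['time_s'],bot.hold_point_z)
for n in('scene','top'):
    c=cam(n); cv2.imwrite(f'pics/{n}0.png',c['color']); np.save(f'{n}0.npy',c,allow_pickle=True); print(n,-c['R'].T@c['t'],(c['range_z']>0).mean())
E
```

```text
pics
[0.26790601 0.5638625  0.22157637] [[-9.03142323e-01  4.29339522e-01 -1.23216241e-03]
 [ 4.29341138e-01  9.03140699e-01 -1.75066224e-03]
 [ 3.61187534e-04 -2.11011518e-03 -9.99997708e-01]] 0.0 0.0187
scene [-0.45784121 -1.04292276  0.67753445] 0.9451236979166666
top [ 0.23932699 -0.21039302  1.34614616] 0.9957486979166666
```

View pics/top0.png

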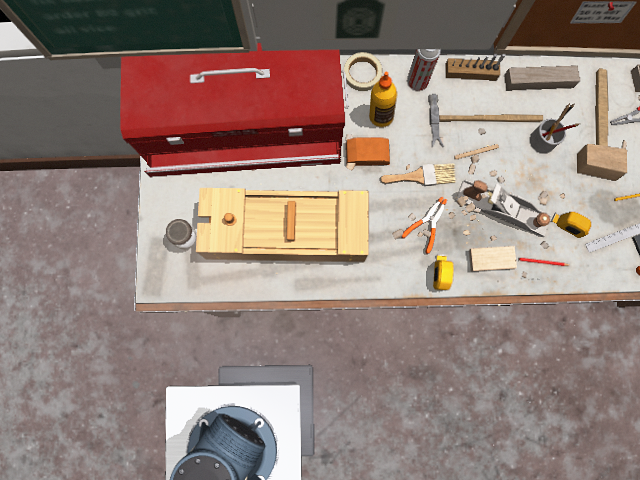

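View pics/scene0.png

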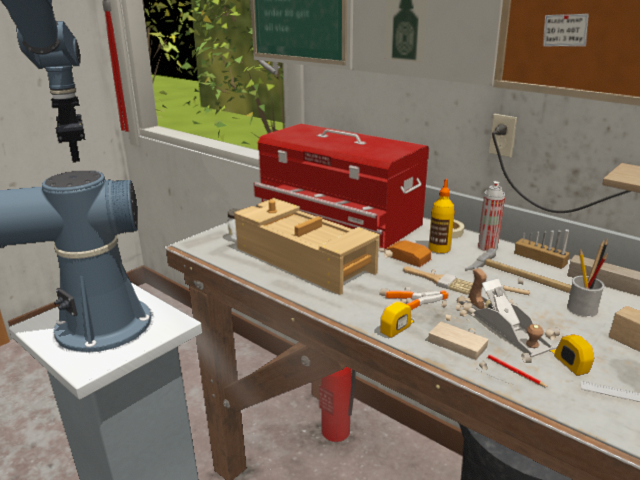

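The top view shows the box at u 196–369, v 187–262. The peg is at (229,218), the pull at (291,221), the notch at the left edge (203,218) and the jar at (179,234). The red chest lies close behind the box. Box +y is close to world +y.

```bash
python3 - <<'E'
from h import *
for n in('top','scene'):
    c=np.load(f'{n}0.npy',allow_pickle=True).item(); P=cloud(c)
    roi=np.zeros((480,640),bool)
    if n=='top': roi[180:270,190:375]=1
    else: roi[190:295,225:385]=1
    Z=P[...,2]; b=(c['color'][...,0]<c['color'][...,2]*0.85)
    m=roi&(Z>.105)&(Z<.118)&(c['range_z']>0)
    print(n,'z med',np.median(Z[m]))
    q=P[m][:,:2].astype(np.float32); r=cv2.minAreaRect(q*1000); print(r)
    for nm,lo,hi,vs in (('high',.1165,.16,0),):
        mm=(roi&(Z>lo)&(Z<hi)).astype(np.uint8); k,L,st,ce=cv2.connectedComponentsWithStats(mm)
        for i in range(1,k):
            if st[i,4]>8: 
                pts=P[L==i]; print(nm,st[i],ce[i],pts.mean(0),pts.min(0),pts.max(0),cv2.minAreaRect((pts[:,:2]*1000).astype(np.float32)))
    if n=='top':
        # edges of box by colour threshold
        for u in (205,225,350,362):
            print(u,np.round(P[180:270:6,u],3)[:, [0,2]].tolist())
        # red chest
        hsv=cv2.cvtColor(c['color'],cv2.COLOR_BGR2HSV); R=((hsv[...,0]<6)|(hsv[...,0]>174))&(hsv[...,1]>150)
        R[:, :110]=0;R[:,350:]=0;R[180:]=0; p=P[R]; print('chest',p.min(0),p.max(0))
        for zl in(.03,.1,.2): 
            k=p[abs(p[:,2]-zl)<.03]; print(zl,k[:,0].min() if len(k) else None)
        j=P[215:255,160:195]; k=j[(j[...,2]>.07)&(j[...,2]<.1)]; print('jar',k.min(0),k.max(0))
E
```

```text
top z med 0.11241242986871214
((522.786376953125, -130.29745483398438), (388.67169189453125, 152.5023193359375), 87.8438949584961)
high [286 201   9  40 303] [290.25082508 220.05280528] [ 0.52154744 -0.14975676  0.12118347] [ 0.47617862 -0.15876289  0.11653576] [ 0.56631158 -0.13961523  0.12775481] ((521.2305297851562, -149.16432189941406), (18.237401962280273, 90.16361999511719), 89.31491088867188)
high [221 211  14  16 111] [228.79279279 218.13513514] [ 0.52531487 -0.0129238   0.13499409] [ 0.51100554 -0.02278642  0.11658441] [0.54632627 0.00767754 0.14869487] ((529.3822631835938, -11.960128784179688), (28.887535095214844, 27.2773494720459), 37.957305908203125)
205 [[0.657, 0.001], [0.641, 0.001], [0.594, 0.112], [0.58, 0.112], [0.566, 0.108], [0.551, 0.111], [0.538, 0.108], [0.549, -0.003], [0.509, 0.111], [0.495, 0.112], [0.481, 0.112], [0.467, 0.111], [0.454, 0.111], [0.454, 0.023], [0.443, -0.0]]
225 [[0.655, 0.002], [0.64, 0.002], [0.593, 0.112], [0.578, 0.113], [0.565, 0.109], [0.55, 0.112], [0.529, 0.14], [0.521, 0.118], [0.508, 0.112], [0.494, 0.11], [0.481, 0.11], [0.466, 
[... 1288 characters left out ...]
280621] [0.7136765  0.00873086 0.15992898] ((699.296142578125, -128.3452911376953), (15.245495796203613, 273.9273986816406), 3.526109218597412)
high [267 199   9  13  88] [271.         205.30681818] [ 0.52282316 -0.01495024  0.13177354] [ 0.5119276  -0.02699908  0.11656387] [ 5.38016171e-01 -1.29640943e-04  1.47797845e-01] ((526.5601806640625, -12.263742446899414), (25.724058151245117, 20.333290100097656), 30.56427764892578)
high [294 216  28  14 137] [307.13138686 222.13868613] [ 0.51751997 -0.15323104  0.1206745 ] [ 0.47452759 -0.16129734  0.11650575] [ 0.56651928 -0.13969999  0.12552031] ((520.5579223632812, -150.45050048828125), (21.135852813720703, 92.06423950195312), 89.47571563720703)
```

```bash
python3 - <<'E'
from h import *
c=np.load('top0.npy',allow_pickle=True).item()
cv2.imwrite('pics/z.png',cv2.resize(c['color'][180:270,160:380],None,fx=3.6,fy=3.6,interpolation=cv2.INTER_CUBIC))
E
```

```text
(no output)
```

View pics/z.png

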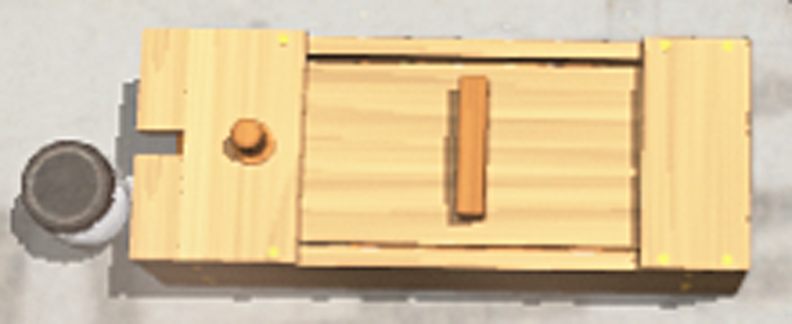

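```bash
cat >> h.py <<'E'
def tool(target,yaw_deg,tilt=0):
    "shift in tool axes /0.12 and turn /1.5 to reach a pose with tool y along box y"
    from scipy.spatial.transform import Rotation as Ro
    s=read_state(); R=np.array(s['tcp_rot']); p=np.array(s['position']); a=np.radians(yaw_deg)
    y=np.array([np.cos(a),np.sin(a),0]); z=np.array([0,0,-1.]); G=np.c_[np.cross(y,z),y,z]@Ro.from_euler('x',tilt,degrees=True).as_matrix()
    print('t',s['time_s'],'p',p.round(4),'shift',(R.T@(np.array(target)-p)/.12).round(4),'turn',(Ro.from_matrix(R.T@G).as_rotvec()/1.5).round(4),'F',np.round(s['force'],1),'open',round(s['opening']*87,1),'grip',s['grasp_force'])
E
python3 - <<'E'
from h import *
c=np.load('top0.npy',allow_pickle=True).item()
f=lambda l:np.array(l)/3.6+[159.6,179.6]
C=plane(c,f([(143,29),(750,39),(749,268),(131,260)]),.112); print(C.round(4))
for a,b in((1,0),(2,3)): print(np.degrees(np.arctan2(C[a,1]-C[b,1],C[a,0]-C[b,0]))+180)
print('ctr',C.mean(0), np.linalg.norm(C[0]-C[1]),np.linalg.norm(C[0]-C[3]))
hsv=cv2.cvtColor(c['color'],cv2.COLOR_BGR2HSV); Z=cloud(c)[...,2]
m=np.zeros((480,640),bool); m[205:232,215:242]=1
k=m&(Z>.125)&(Z<.16); v,u=np.nonzero(k); print('knob',plane(c,[(u.mean(),v.mean())],.136),len(u))
tip=plane(c,f([(229.,118),(272,162)]),.112);print('collar bbox',tip, 'notch edges', plane(c,f([(160,130),(160,154),(182,142)]),.112))
tool((.527,-.011,.2),88)
E
```

```text
[[ 0.6044  0.0601  0.112 ]
 [ 0.5903 -0.3287  0.112 ]
 [ 0.4419 -0.3229  0.112 ]
 [ 0.4542  0.0645  0.112 ]]
87.92881617585488
88.17198567242947
ctr [ 0.52270666 -0.13173757  0.112     ] 0.3890684758938023 0.1502067744920399
knob [[ 0.52653157 -0.01265904  0.136     ]] 80
collar bbox [[ 0.54452029  0.00380122  0.112     ]
 [ 0.51538605 -0.02386604  0.112     ]] notch edges [[0.53760165 0.04771368 0.112     ]
 [0.52199278 0.04739918 0.112     ]
 [0.5295002  0.03351753 0.112     ]]
t 0.1 p [0.2679 0.5639 0.2217] shift [-4.0067 -3.3997  0.186 ] turn [-0.0012 -0.0005 -0.2726] F [ 0.1 -0.4 -0.4] open 87.1 grip 0.0
```

>>> drive_tool(steps=[[60,-1,-0.85,0.03,0,0,-0.2726],[60,-1,-0.85,0.03,0,0,-0.2726],[50,-1,-0.85,0.03,0,0,-0.2726],[45,-1,-0.85,0.03,0,0,-0.2726],[45,-1,-0.85,0.03,0,0,-0.2726]])

```text
time_s: 0.6
position: [0.3334, 0.4194, 0.2188]
tcp_rot: [[-0.999, 0.039, -0.001], [0.039, 0.999, -0.0], [0.001, -0.0, -1.0]]
force: [0.5, 1.1, 0.9]
opening: 0.628
grasp_force: 0.0
```

>>> drive_tool(steps=[[45,-0.436,-0.883,0,0,0,0],[45,-0.436,-0.883,0,0,0,0],[45,-0.436,-0.883,0,0,0,0]])

```text
time_s: 0.9
position: [0.3824, 0.312, 0.2189]
tcp_rot: [[-0.999, 0.036, 0.0], [0.036, 0.999, -0.0], [-0.0, -0.0, -1.0]]
force: [-0.0, 0.3, -0.2]
opening: 0.52
grasp_force: 0.0
```

>>> drive_tool(steps=[[45,-0.436,-0.883,0,0,0,0],[45,-0.436,-0.883,0,0,0,0],[45,-0.436,-0.883,0,0,0,0]])

```text
time_s: 1.2
position: [0.4323, 0.204, 0.2191]
tcp_rot: [[-0.999, 0.037, 0.002], [0.037, 0.999, -0.0], [-0.002, 0.0, -1.0]]
force: [-0.1, 0.6, 0.4]
opening: 0.515
grasp_force: 0.0
```

>>> drive_tool(steps=[[45,-0.436,-0.883,0,0,0,0],[45,-0.436,-0.883,0,0,0,0],[45,-0.436,-0.883,0,0,0,0]])

```text
time_s: 1.5
position: [0.4819, 0.0957, 0.2193]
tcp_rot: [[-0.999, 0.038, 0.003], [0.038, 0.999, -0.0], [-0.003, -0.0, -1.0]]
force: [0.3, 1.0, 0.3]
opening: 0.517
grasp_force: 0.0
```

>>> drive_tool(steps=[[45,-0.436,-0.883,0,0,0,0],[45,-0.436,-0.883,0,0,0,0],[45,-0.436,-0.883,0,0,0,0],[45,-0.436,-0.883,0,0,0,0],[45,-0.436,-0.883,0,0,0,0]])

```text
time_s: 2.0
position: [0.527, -0.0086, 0.2186]
tcp_rot: [[-0.999, 0.035, -0.001], [0.035, 0.999, 0.001], [0.001, 0.001, -1.0]]
force: [0.2, 0.7, -0.2]
opening: 0.521
grasp_force: 0.0
```

```bash
python3 - <<'E'
from h import *
c=cam('wrist'); cv2.imwrite('pics/w1.png',c['color'])
tool((.5268,-.0115,.1205),88)
E
```

```text
t 2.05 p [ 0.5265 -0.0082  0.2186] shift [-0.0047 -0.0286  0.8175] turn [ 0.0008 -0.0011  0.0007] F [-0.3  0.9 -0.4] open 45.4 grip 0.0
```

View pics/w1.png

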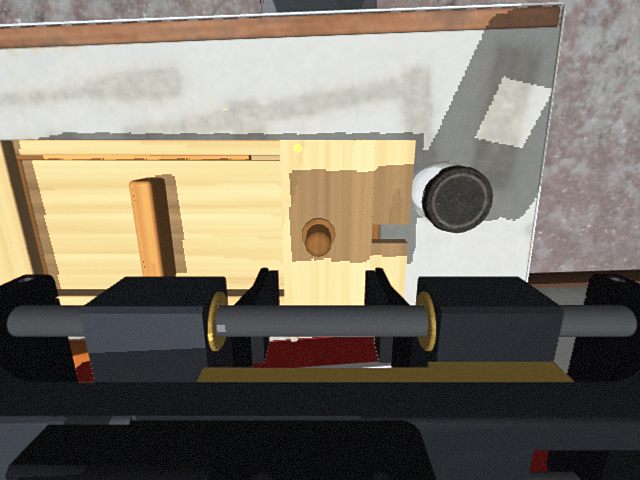

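The wrist view shows the knob at (319,238), the notch slot at (390,240) and the jar at (457,198). I'll refine the peg and notch positions from its range data.

```bash
python3 - <<'E'
from h import *
c=cam('wrist'); P=cloud(c); Z=P[...,2]
m=np.zeros((480,640),bool); m[212:262,295:345]=1
k=m&(Z>.12)&(Z<.15); p=P[k]; print('zmax',p[:,2].max(),'knob mid',(np.percentile(p,2,0)+np.percentile(p,98,0))/2,p.min(0),p.max(0))
v,u=np.nonzero(k); print(u.min(),u.max(),v.min(),v.max(), plane(c,[(u.mean(),v.mean())],.136))
# notch: sides at z .112
m=np.zeros((480,640),bool); m[205:262,355:420]=1
g=cv2.cvtColor(c['color'],cv2.COLOR_BGR2HSV)
for u in (385,392,400): print(u,plane(c,[(u,225),(u,240)],.112).round(4)[:,:2].tolist(),[int(x) for x in g[212:262:2,u,1]],np.round(Z[212:262:2,u],3).tolist())
E
```

```text
zmax 0.14681573680388835 knob mid [ 0.52627841 -0.01059712  0.13424182] [ 0.51707461 -0.02076545  0.12002911] [ 0.536649   -0.00082895  0.14681574]
304 330 225 256 [[ 0.52629816 -0.01068958  0.136     ]]
385 [[0.5217, 0.0451], [0.5346, 0.0453]] [115, 115, 111, 114, 109, 113, 113, 4, 11, 9, 6, 9, 9, 12, 97, 120, 109, 112, 112, 111, 107, 114, 77, 84, 83] [0.112, 0.112, 0.112, 0.113, 0.112, 0.112, 0.113, -0.0, 0.0, 0.001, -0.0, 0.0, 0.001, 0.0, 0.103, 0.109, 0.112, 0.112, 0.111, 0.112, 0.113, 0.112, 0.113, 0.11, 0.113]
392 [[0.5218, 0.0508], [0.5348, 0.0512]] [108, 106, 110, 111, 114, 110, 112, 16, 11, 4, 10, 4, 6, 9, 99, 119, 114, 112, 111, 110, 106, 103, 115, 77, 79] [0.112, 0.111, 0.113, 0.113, 0.113, 0.111, 0.113, 0.0, -0.001, -0.0, 0.0, -0.0, -0.001, 0.001, 0.103, 0.109, 0.113, 0.112, 0.112, 0.112, 0.112, 0.113, 0.112, 0.112, 0.112]
400 [[0.5221, 0.0575], [0.535, 0.0578]] [109, 115, 113, 115, 112, 108, 114, 7, 5, 9, 13, 5, 11, 5, 103, 101, 106, 111, 106, 109, 111, 107, 113, 90, 88] [0.112, 0.113, 0.112, 0.113, 0.113, 0.113, 0.112, -0.0, -0.001, -0.0, -0.001, 0.0, 0.001, 0.001, 0.102, 0.109, 0.113, 0.113, 0.112, 0.112, 0.112, 0.112, 0.111, 0.112, 0.112]
```

>>> drive_tool(steps=[[45,0,-0.022,0.3,0,0,0],[45,0,-0.022,0.5,0,0,0],[45,0,-0.022,0.65,0,0,0],[45,0,-0.022,0.75,0,0,0],[45,0,-0.022,0.81,0,0,0],[45,0,-0.022,0.81,0,0,0],[45,0,-0.022,0.81,0,0,0]])

```text
time_s: 2.8
position: [0.5276, -0.0125, 0.1223]
tcp_rot: [[-0.999, 0.034, 0.001], [0.034, 0.999, -0.0], [-0.001, -0.0, -1.0]]
force: [0.6, 0.8, 0.9]
opening: 0.517
grasp_force: 0.0
```

>>> drive_tool(steps=[[15,0,0,0,0,0,0],[10,0,0,0,0,0,0],[10,0,0,0,0,0,0],[10,0,0,0,0,0,0],[10,0,0,0,0,0,0],[10,0,0,0,0,0,0],[10,0,0,0,0,0,0]])

```text
time_s: 3.5
position: [0.5273, -0.0127, 0.122]
tcp_rot: [[-0.999, 0.035, 0.0], [0.035, 0.999, 0.0], [-0.0, 0.0, -1.0]]
force: [-0.4, 1.4, 3.5]
opening: 0.215
grasp_force: 30.0
```

>>> drive_tool(steps=[[10,0,0,-0.05,0,0,0],[10,0,0,-0.12,0,0,0],[10,0,0,-0.22,0,0,0],[10,0,0,-0.35,0,0,0],[10,0,0,-0.47,0,0,0],[10,0,0,-0.47,0,0,0],[10,0,0,-0.47,0,0,0]])

```text
time_s: 4.2
position: [0.5273, -0.0129, 0.1788]
tcp_rot: [[-0.999, 0.035, 0.001], [0.035, 0.999, -0.001], [-0.001, -0.0, -1.0]]
force: [-1.4, 0.8, -0.7]
opening: 0.218
grasp_force: 30.0
```

>>> drive_tool(steps=[[10,0,0.2,0,0,0,0],[10,0,0.4,0,0,0,0],[10,0,0.48,0,0,0,0],[10,0,0.48,0,0,0,0],[10,0,0.48,0,0,0,0]])

```text
time_s: 4.7
position: [0.529, 0.0444, 0.1778]
tcp_rot: [[-0.999, 0.034, -0.001], [0.034, 0.999, -0.001], [0.001, -0.001, -1.0]]
force: [0.3, -0.0, -1.1]
opening: 0.219
grasp_force: 30.0
```

```bash
python3 - <<'E'
from h import *
c=cam('wrist'); cv2.imwrite('pics/w2.png',c['color']); np.save('w2.npy',c,allow_pickle=True)
tool((.529,.047,.178),88)
E
```

```text
t 4.75 p [0.5291 0.0442 0.1779] shift [ 0.002   0.0233 -0.0008] turn [-0.0003 -0.0003 -0.    ] F [-1.4  0.5  0.3] open 18.8 grip 29.997974774159957
```

View pics/w2.png

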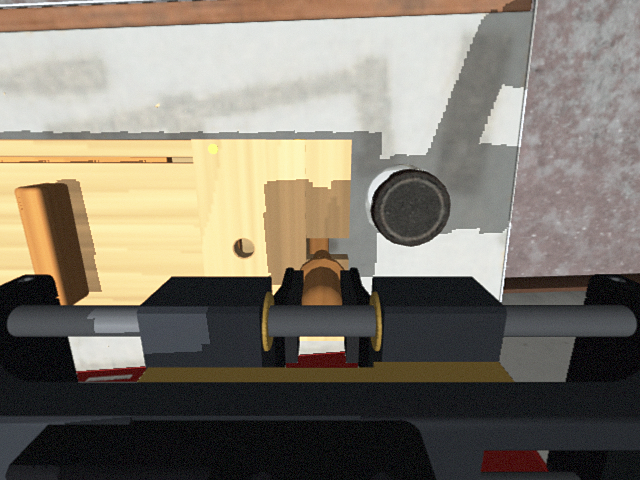

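The peg is held over the notch. Its shank is at (319,245), the empty bore at (244,247), and the notch's far edge at about (340,257). Next I'll check the shank axis against the bore and notch centres.

```bash
python3 - <<'E'
from h import *
c=np.load('w2.npy',allow_pickle=True).item(); P=cloud(c); Z=P[...,2]
for v in range(236,276,4):
    r=P[v,305:340]; k=(r[:,2]>.122)&(r[:,2]<.2)
    if k.sum(): q=r[k]; print(v,np.nonzero(k)[0][[0,-1]]+305,'x',q[:,0].min().round(4),'y',q[:,1].min().round(4),q[:,1].max().round(4),'z',np.median(q[:,2]).round(4))
m=np.zeros((480,640),np.uint8); m[230:265,228:260]=1
g=c['color'].max(2); b=((g<150)&(m>0)).astype(np.uint8); k,L,st,ce=cv2.connectedComponentsWithStats(b); i=1+np.argmax(st[1:,4]); x,y,w,h,_=st[i]
print('bore',st[i],plane(c,[(x,y+h/2),(x+w-1,y+h/2),(x+w/2,y),(x+w/2,y+h-1)],.112).round(4)[:,:2].tolist())
for u in (335,340,344): print(u,[(v,round(float(Z[v,u]),3)) for v in range(232,272,2)])
print(plane(c,[(335,235),(335,255),(345,255)],.112).round(4))
E
```

```text
252 [316 328] x 0.523 y 0.0415 0.0492 z 0.138
256 [314 330] x 0.523 y 0.0402 0.0504 z 0.1439
260 [309 336] x 0.5159 y 0.0385 0.0531 z 0.1714
264 [305 338] x 0.518 y 0.0364 0.0541 z 0.1721
268 [305 339] x 0.519 y 0.0362 0.0545 z 0.1729
272 [305 339] x 0.5187 y 0.0362 0.0545 z 0.1796
bore [234 239  19  19 161] [[0.5274, -0.0177], [0.5279, -0.0048], [0.5206, -0.0102], [0.5341, -0.0115]]
335 [(232, 0.112), (234, 0.112), (236, 0.112), (238, 0.0), (240, 0.0), (242, -0.0), (244, 0.001), (246, -0.0), (248, -0.0), (250, -0.0), (252, -0.001), (254, 0.101), (256, 0.105), (258, 0.11), (260, 0.171), (262, 0.172), (264, 0.172), (266, 0.171), (268, 0.173), (270, 0.171)]
340 [(232, 0.112), (234, 0.113), (236, 0.112), (238, 0.001), (240, 0.001), (242, 0.001), (244, 0.0), (246, 0.001), (248, 0.0), (250, -0.0), (252, 0.0), (254, 0.1), (256, 0.106), (258, 0.11), (260, 0.112), (262, 0.112), (264, 0.113), (266, 0.17), (268, 0.172), (270, 0.178)]
344 [(232, 0.112), (234, 0.111), (236, 0.112), (238, 0.001), (240, -0.001), (242, -0.001), (244, 0.001), (246, 0.001), (248, -0.001), (250, 0.001), (252, 0.0), (254, 0.101), (256, 0.105), (258, 0.109), (260, 0.113), (262, 0.112), (264, 0.112), (266, 0.112), (268, 0.111), (270, 0.178)]
[[0.5198 0.0547 0.112 ]
 [0.5348 0.0544 0.112 ]
 [0.535  0.0616 0.112 ]]
```

>>> drive_tool(steps=[[10,-0.002,0.014,0.12,0,0,0],[10,-0.002,0.014,0.2,0,0,0],[10,-0.002,0.014,0.28,0,0,0],[10,-0.002,0.014,0.35,0,0,0],[10,-0.002,0.014,0.41,0,0,0],[10,-0.002,0.014,0.45,0,0,0],[10,-0.002,0.014,0.46,0,0,0],[10,-0.002,0.014,0.46,0,0,0]])

```text
time_s: 5.55
position: [0.5295, 0.0465, 0.1229]
tcp_rot: [[-0.999, 0.035, -0.0], [0.035, 0.999, -0.0], [0.0, -0.0, -1.0]]
force: [0.2, -0.1, -0.4]
opening: 0.219
grasp_force: 30.0
```

No contact force so far, and the collar is about 1 mm above the board. Next I release the peg and lift.

>>> drive_tool(steps=[[10,0,0,0.006,0,0,0],[45,0,0,0.006,0,0,0],[45,0,0,0.006,0,0,0],[45,0,0,0.006,0,0,0],[45,0,0,0.006,0,0,0],[45,0,0,0.006,0,0,0]])

```text
time_s: 6.15
position: [0.5295, 0.0465, 0.1223]
tcp_rot: [[-0.999, 0.035, 0.0], [0.035, 0.999, -0.0], [-0.0, -0.0, -1.0]]
force: [0.0, 0.3, 0.1]
opening: 0.5
grasp_force: 0.0
```

>>> drive_tool(steps=[[45,0,0,-0.1,0,0,0],[45,0,0,-0.3,0,0,0],[45,0,0,-0.5,0,0,0],[45,0,0,-0.5,0,0,0]])

```text
time_s: 6.55
position: [0.5321, 0.0463, 0.186]
tcp_rot: [[-0.999, 0.035, 0.008], [0.035, 0.999, -0.001], [-0.008, -0.001, -1.0]]
force: [0.8, 0.1, -0.0]
opening: 0.516
grasp_force: 0.0
```

>>> drive_tool(steps=[[45,0.05,-0.4,0,0,0,0],[45,0.05,-0.8,0,0,0,0],[45,0.05,-0.9,0,0,0,0],[45,0.05,-0.9,0,0,0,0],[45,0.05,-0.9,0,0,0,0]])

```text
time_s: 7.05
position: [0.5192, -0.0605, 0.1819]
tcp_rot: [[-0.999, 0.036, -0.001], [0.036, 0.999, 0.001], [0.001, 0.001, -1.0]]
force: [-0.4, 0.3, 0.3]
opening: 0.518
grasp_force: 0.0
```

```bash
python3 - <<'E'
from h import *
c=cam('wrist'); cv2.imwrite('pics/w3.png',c['color']); P=cloud(c);Z=P[...,2]
o=P[(Z>.119)&(Z<.15)&(P[...,1]>.03)&(P[...,1]<.065)&(abs(P[...,0]-.53)<.02)]; print('knob',len(o),o.min(0),o.max(0))
o=P[(Z>.1165)&(Z<.126)&(P[...,1]<-.12)&(P[...,1]>-.18)&(abs(P[...,0]-.52)<.05)]; print('pull',len(o),cv2.minAreaRect((o[:,:2]*1000).astype(np.float32)),o[:,2].max())
tool((.522,-.15,.178),88)
E
```

```text
knob 1047 [0.51945062 0.03636074 0.11903211] [0.53529428 0.05616282 0.14666216]
pull 2156 ((507.2640075683594, -148.39877319335938), (18.17696189880371, 59.02577209472656), 87.61627960205078) 0.12335803881138604
t 7.1 p [ 0.5192 -0.06    0.1819] shift [-0.0489 -0.7486  0.0321] turn [ 0.0006 -0.0007  0.0003] F [ 0.1  0.  -0.1] open 44.9 grip 0.0
```

View pics/w3.png

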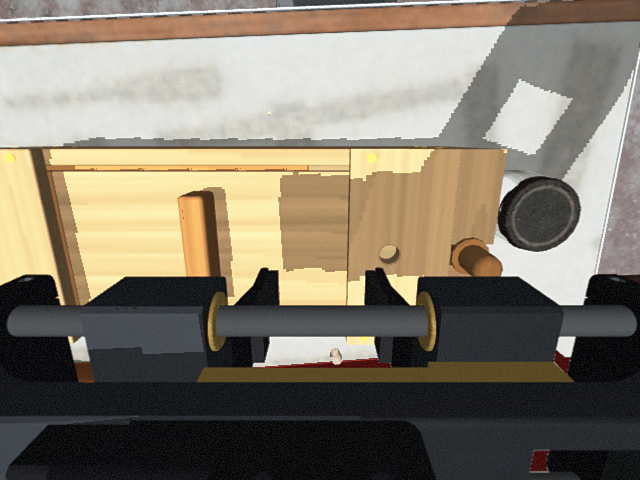

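The wrist view shows the peg upright in the notch, with its collar on the board at (470,252). The bore at (388,253) is empty and the pull is at (197,235). Next is the pull grasp.

>>> drive_tool(steps=[[45,-0.045,-0.38,0,0,0,0],[45,-0.045,-0.74,0,0,0,0],[45,-0.045,-0.74,0,0,0,0],[45,-0.045,-0.74,0.2,0,0,0],[45,-0.045,-0.74,0.4,0,0,0],[45,-0.045,-0.74,0.55,0,0,0],[45,-0.045,-0.74,0.62,0,0,0],[45,-0.045,-0.74,0.62,0,0,0]])

```text
time_s: 7.9
position: [0.5213, -0.1482, 0.1067]
tcp_rot: [[-0.999, 0.033, -0.003], [0.033, 0.999, 0.002], [0.003, 0.002, -1.0]]
force: [-0.2, 0.9, -0.9]
opening: 0.518
grasp_force: 0.0
```

>>> drive_tool(steps=[[45,0,-0.007,0.04,0,0,0],[45,0,-0.007,0.08,0,0,0],[45,0,-0.007,0.08,0,0,0],[15,0,-0.007,0.08,0,0,0],[5,0,-0.007,0.08,0,0,0],[5,0,-0.007,0.08,0,0,0],[5,0,-0.007,0.08,0,0,0],[5,0,-0.007,0.08,0,0,0]])

```text
time_s: 8.7
position: [0.522, -0.1509, 0.0984]
tcp_rot: [[-0.999, 0.035, 0.0], [0.035, 0.999, 0.0], [-0.0, 0.0, -1.0]]
force: [0.2, 0.6, 1.6]
opening: 0.205
grasp_force: 30.0
```

>>> drive_tool(steps=[[5,0,0,-0.005,0,0,0],[5,0,0,-0.005,0,0,0]])

```text
time_s: 8.9
position: [0.5217, -0.1509, 0.0986]
tcp_rot: [[-0.999, 0.035, -0.001], [0.035, 0.999, 0.0], [0.001, 0.0, -1.0]]
force: [-0.2, 0.9, -3.2]
opening: 0.206
grasp_force: 30.0
```

>>> drive_tool(steps=[[5,0,0,-0.012,0,0,0],[5,0,0.08,-0.012,0,0,0],[5,0,0.17,-0.012,0,0,0],[5,0,0.25,-0.012,0,0,0],[5,0,0.283,-0.012,0,0,0],[5,0,0.283,-0.012,0,0,0],[5,0,0.283,-0.012,0,0,0]])

```text
time_s: 9.6
position: [0.5234, -0.1169, 0.1003]
tcp_rot: [[-0.999, 0.034, 0.0], [0.034, 0.999, -0.0], [-0.0, -0.0, -1.0]]
force: [-0.2, 0.0, -2.0]
opening: 0.208
grasp_force: 30.0
```

```bash
python3 - <<'E'
from h import *
c=cam('top'); cv2.imwrite('pics/t2.png',cv2.resize(c['color'][160:280,160:400],None,fx=3,fy=3)); P=cloud(c)
for x in (.48,.56): # lid profile along y near shallow board
    m=(abs(P[...,0]-x)<.004)&(P[...,1]<-.22)&(P[...,1]>-.30); q=P[m]; q=q[np.argsort(q[:,1])]; print(q[:,1:].round(3).tolist()[::4])
tool((.522,-.117,.1),88)
E
```

```text
[[-0.3, 0.115], [-0.298, 0.112], [-0.295, 0.113], [-0.293, 0.114], [-0.291, 0.112], [-0.289, 0.111], [-0.286, 0.114], [-0.284, 0.114], [-0.282, 0.113], [-0.279, 0.113], [-0.275, 0.108], [-0.273, 0.112], [-0.27, 0.118], [-0.268, 0.114], [-0.264, 0.112], [-0.261, 0.111], [-0.259, 0.112], [-0.257, 0.021], [-0.255, 0.014], [-0.253, 0.019], [-0.246, 0.09], [-0.244, 0.097], [-0.241, 0.095], [-0.239, 0.099], [-0.237, 0.1], [-0.234, 0.095], [-0.232, 0.097], [-0.23, 0.099], [-0.228, 0.101], [-0.223, 0.097], [-0.221, 0.095]]
[[-0.298, 0.109], [-0.296, 0.112], [-0.293, 0.114], [-0.291, 0.115], [-0.289, 0.115], [-0.286, 0.113], [-0.284, 0.113], [-0.28, 0.111], [-0.277, 0.111], [-0.275, 0.112], [-0.273, 0.11], [-0.27, 0.113], [-0.268, 0.112], [-0.266, 0.114], [-0.261, 0.112], [-0.26, 0.01], [-0.259, 0.113], [-0.257, 0.005], [-0.255, 0.007], [-0.252, 0.009], [-0.248, 0.097], [-0.245, 0.096], [-0.241, 0.092], [-0.239, 0.098], [-0.236, 0.095], [-0.234, 0.101], [-0.232, 0.094], [-0.229, 0.095], [-0.225, 0.094], [-0.222, 0.09]]
t 9.65 p [ 0.5234 -0.1172  0.1003] shift [0.0115 0.0009 0.0028] turn [-0.0002  0.0002  0.0002] F [-0.2  0.4 -2. ] open 17.6 grip 29.999786987900734
```

View pics/t2.png

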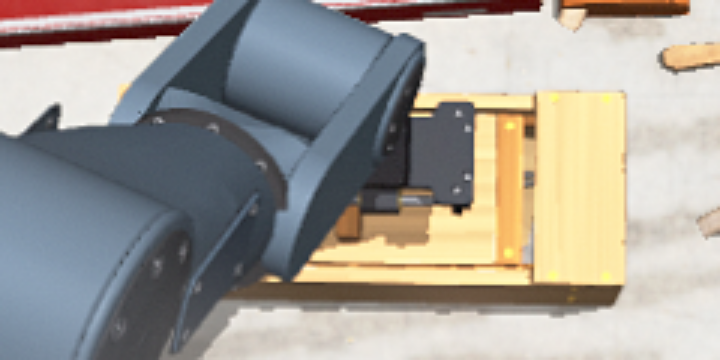

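The lid's −y end is clear of the shallow board by about 10 mm, with the gap at (530,190) in the crop. Now the tilt.

>>> drive_tool(steps=[[5,0,0.005,-0.03,0.032,0,0],[5,0,0.011,-0.058,0.064,0,0],[5,0,0.016,-0.083,0.096,0,0],[5,0,0.022,-0.107,0.128,0,0],[5,0,0.028,-0.132,0.16,0,0],[5,0,0.033,-0.156,0.192,0,0],[5,0,0.039,-0.181,0.224,0,0],[5,0,0.044,-0.206,0.256,0,0]])

```text
time_s: 10.45
position: [0.5236, -0.1121, 0.1252]
tcp_rot: [[-0.999, 0.034, -0.013], [0.036, 0.926, -0.376], [-0.001, -0.376, -0.927]]
force: [-0.5, -0.2, -1.7]
opening: 0.199
grasp_force: 30.0
```

>>> drive_tool(steps=[[5,0,0,0,0,0,0],[5,0,0,0,0,0,0]])

```text
time_s: 10.65
position: [0.5235, -0.1117, 0.1249]
tcp_rot: [[-0.999, 0.032, -0.013], [0.035, 0.927, -0.373], [-0.0, -0.374, -0.928]]
force: [-0.1, -0.8, -2.7]
opening: 0.202
grasp_force: 30.0
```

```bash
python3 - <<'E'
from h import *
c=cam('scene'); cv2.imwrite('pics/s3.png',cv2.resize(c['color'][150:310,200:420],None,fx=3.5,fy=3.5))
tool((.5234,-.112,.125),88,22)
E
```

```text
t 10.7 p [ 0.5235 -0.112   0.1249] shift [ 0.0007 -0.0001 -0.0007] turn [ 0.0006  0.     -0.0004] F [-0.1  0.  -2.4] open 17.7 grip 29.999742563813925
```

View pics/s3.png

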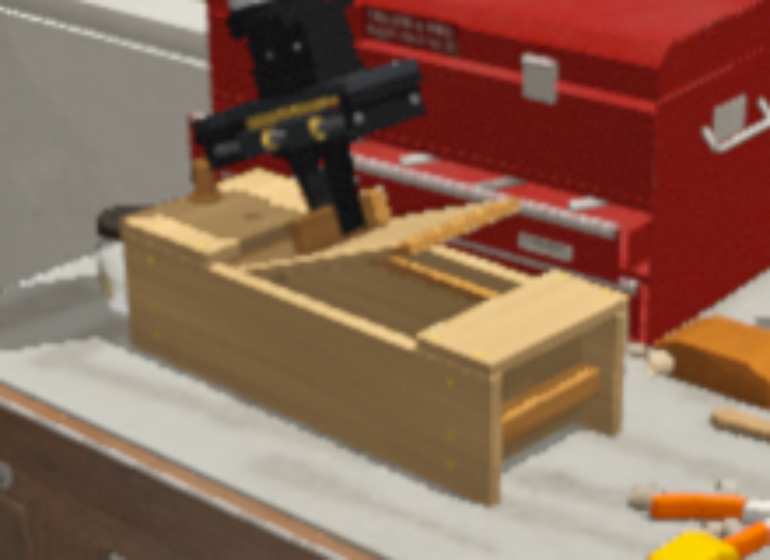

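The lid is tilted with its shallow end up at (515,205), its deep end under the board and no contact force. Next I draw it out along its own −y.

>>> drive_tool(steps=[[5,0,-0.08,0,0,0,0],[5,0,-0.2,0,0,0,0],[5,0,-0.34,0,0,0,0],[5,0,-0.48,0,0,0,0],[5,0,-0.62,0,0,0,0],[5,0,-0.76,0,0,0,0],[5,0,-0.83,0,0,0,0],[5,0,-0.83,0,0,0,0]])

```text
time_s: 11.5
position: [0.5202, -0.2059, 0.163]
tcp_rot: [[-0.999, 0.035, -0.013], [0.038, 0.926, -0.375], [-0.002, -0.375, -0.927]]
force: [0.8, 0.4, -2.2]
opening: 0.202
grasp_force: 30.0
```

```bash
python3 - <<'E'
from h import *
tool((.52,-.18,.27),88,0)
E
```

```text
t 11.5 p [ 0.5202 -0.2059  0.163 ] shift [ 0.0081 -0.1348 -0.9073] turn [-0.2563  0.0007 -0.0019] F [ 0.8  0.4 -2.2] open 17.5 grip 29.999622995965183
```

>>> drive_tool(steps=[[5,0,-0.06,-0.15,0,0,0],[5,0,-0.12,-0.3,0,0,0],[5,0,-0.19,-0.46,0,0,0],[5,0,-0.18,-0.6,-0.06,0,0],[5,0,-0.16,-0.75,-0.13,0,0],[5,0.005,-0.14,-0.85,-0.2,0,0],[5,0.008,-0.135,-0.907,-0.256,0,0],[5,0.008,-0.135,-0.907,-0.256,0,0]])

```text
time_s: 12.3
position: [0.5205, -0.18, 0.2701]
tcp_rot: [[-0.999, 0.037, 0.002], [0.037, 0.999, -0.001], [-0.002, -0.001, -1.0]]
force: [0.4, -0.9, -2.3]
opening: 0.208
grasp_force: 30.0
```

>>> drive_tool(steps=[[5,0,0,0,0,0,0],[5,0,0,0,0,0,0],[5,0,0,0,0,0,0],[5,0,0,0,0,0,0]])

```text
time_s: 12.7
position: [0.5199, -0.1774, 0.2688]
tcp_rot: [[-0.999, 0.034, -0.001], [0.034, 0.999, 0.0], [0.001, 0.0, -1.0]]
force: [0.6, 0.2, -1.7]
opening: 0.201
grasp_force: 30.0
```

```bash
python3 - <<'E'
from h import *
c=cam('scene'); cv2.imwrite('pics/s4.png',cv2.resize(c['color'][110:310,200:440],None,fx=3,fy=3))
tool((.52,-.18,.27),88,0)
E
```

```text
t 12.75 p [ 0.52   -0.1776  0.2689] shift [-0.0009 -0.02   -0.009 ] turn [ 0.     -0.0005  0.0007] F [-0.2  0.6 -2.6] open 17.7 grip 29.999826452694833
```

View pics/s4.png

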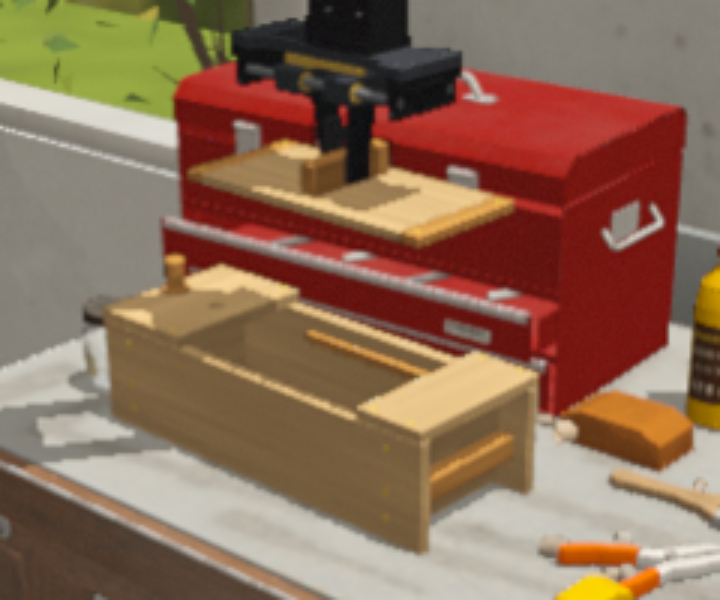

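The lid hangs level over the open box around (350,190), and the peg is upright in the notch at (177,272). I'm handing in.

```bash
python3 -c "
from rig import order
print(order.hand_in())"
```

```text
the job is handed in; nothing more can be done
None
```

The job is handed in, though no verdict was shown: the peg hangs upright in the notch, and the lid is held level over the open box, about 14 cm above its top. No move went near the jar, tape measure, spring clamp or offcut.

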